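Start a timed plate shake

TASK

Start the timed shaking of the plate with your fingertips: push the shaker's raised teal lid down until it is fully shut, without slamming it, next switch the shaker on by pressing the raised, green-marked end of the black rocker on its front panel until it snaps over, and last press the green start key of the yellow timer right down and let it go. Only push and press: nothing is to be gripped, lifted or carried, and the timer stays lying where it is. Do not press its red key, do not turn the shaker's speed dial, and leave the other things on the bench alone.

Things in the scene. Friction and masses are not known exactly. Their poses are not given: they have to be found in the camera images.
- shaker: heavy plate shaker, does not move: cream housing, teal lid behind, sloping console in front. Origin on the bench under it; own x runs -160 (front) to +130 mm, own y +-110 mm (+y left seen from the robot), z up. The console panel, x -160 to -70 mm, rises away from the robot at 0.25 rad, 52 to 75 mm high: rocker at y -62 mm, display, speed dial at y +78 mm. Shut lid's top: 116 mm high.
- lid (a joint): lid angle in rad: 0 = fully shut (flat on the housing), grows as the lid opens; starts raised by 0.45 to 0.75. A friction hinge along the rear edge: it stays where it is left, and about 2 to 4 N downward near the front edge closes it.
- lid_push (a point): point on top of the lid, on its middle line, 170 mm from the hinge line and 36 mm behind the lid's front face; turns with the lid. The lid is a stiff hood 206 mm deep, 224 mm wide, 30 mm high, with a 12 mm deep, 70 mm wide finger lip on its front.
- lid_hinge (a point): middle of the lid's hinge line, 86 mm above the bench at the rear edge of the shaker; the line runs along the shaker's y. The shut lid's top is 30 mm above it.
- rocker (a joint): power rocker angle in rad: 0 = off (starts here), 0.35 = on, its hard stop. Snap action: past half way it goes over by itself and stays. About 4 N at the raised end tips it.
- rocker_on (a point): point on the raised (on) half of the black rocker, at its green mark, 13 mm from the pivot. The rocker is 36 mm long across the panel (shaker's y), 24 mm wide; the on half is the right (-y) one. Off, its face rises at 0.35 rad to its outer end, 11 mm above the panel; on, it lies 5 mm above the panel and parallel to it, so this point travels about 4.5 mm down.
- dial_mark (a point): rim of the grey speed dial (36 mm across, 16 mm high) at its white line; the dial turns easily and must stay as set.
- timer: loose yellow bench timer lying flat on rubber feet, 110 to 200 g, 78 mm (its own x) by 106 mm (its own y) by 22 mm high; origin at the centre of its underside. The display is on its far (+x) half, two keys lie along the near (-x) edge.
- start_key (a joint): travel of the green key in m: 0 = up, 0.004 = right down. About 1 N starts it and 3.3 N takes it down; it springs back.
- start_key_top (a point): centre of the green key's top, which faces up, 27 mm above the timer's underside, 18 mm towards -x and 30 mm towards -y from the timer's centre. The key is 18 by 24 mm (long along the timer's y) and stands 5 mm proud.
- stop_key (a joint): travel of the red key in m: 0 = up, 0.004 = right down. The same size and spring as the green one.
- stop_key_top (a point): centre of the red key's top, 60 mm from the green key, on the +y side of the timer.
- tip_box: loose yellow box with a frosted lid and rows of white pipette tips, 82 x 116 x 58 mm, origin under its centre
- magnet_rack: loose black magnetic tube rack, 75 x 125 x 36 mm, origin under its centre
- trough: loose white open reagent trough, 85 x 125 x 32 mm, origin under its centre
- bottle_a: loose small white bottle with purple cap, 52 mm across, 105 mm high, origin under its centre
- bottle_b: loose small white bottle with red cap, 52 mm across, 105 mm high, origin under its centre
- flask: loose conical glass flask, 84 mm across the foot, 136 mm high, origin under its centre
- pipette: loose multichannel pipette lying on the bench, black handle, red head, about 240 mm long (its own x, head at +x), 95 mm wide, 35 mm high, origin under its middle on the bench

How it is judged:
By the outcome, as a careful person would: the job done as asked, in the order asked, and still so for the second after the job is handed in, with the robot touching nothing.
It also fails if it takes over 51 s, if anything falls off the work surface, if the arm or the gripper's body presses on something with over 40 N, if the wrist force passes 120 N, or if a joint passes its speed limit or range.

ROBOT

A 6-joint arm with a two-finger parallel gripper is mounted at the origin on the work surface. World frame = base frame: x ahead of the robot, y to its left, z up, the work surface at z = 0. Lengths are in m, angles in rad, forces in N, time in s.
With the tool pointing down it reaches from about 0.35 to 0.975 m from the base axis. Payload 4.9 kg.
Tool frame: the origin (TCP) lies at the very end of the fingers, on their centre line; the grasp point (between the pads) lies 19 mm behind it (ctrl.tcp_to_grasp is the z of the grasp point in the tool frame, in m); z points along the fingers, y is the line along which they close (so a half turn about z gives the same grasp; the last joint's range is limited). The gripper opens to 85 mm and grips with 20 to 120 N. Pads are 22 mm wide; open, the fingers measure 114 mm over their backs; the gripper's body (76 mm by 85 mm) begins 54 mm behind the grasp point. The pads swing forward as they close: fully open they stand 13 mm farther back than shut.
Start: joints at [-1.388, 0.053, 1.613, -0, 1.476, -0.119], TCP at [0.186, -0.597, 0.231] pointing down, gripper open.
Joint ranges: [-3.01, 3.01], [-1.01, 2.22], [0.06, 2.58], [-1.02, 4.17], [0.09, 2.62], [-3.14, 3.14]. Speed limits (rad/s): [2.57, 2.57, 3.14, 3.14, 3.14, 3.14].

INTERFACE

Orientations are given as a rotation vector (axis times angle).
In Python, from station import ctrl, eyes, job, nets gives the robot as it stands. The module is installed in compiled form; this text tells all that it offers.
- The arm moves only by the tool jog_arm, never from a script. Its argument "commands" is one flat list of numbers, 7 for each row, row after row: the shift along the tool's x, y, z each as a share of 0.06 m, from -1 to 1, then the turn, a rotation vector about the tool's x, y, z each as a share of 0.1 rad, from -1 to 1, then the finger opening in mm, from 0 to 85.4. In form: [x, y, z, ax, ay, az, grip, x, y, z, ax, ay, az, grip, ...]. A call has 1 to 20 rows; each row shifts and turns the commanded pose from where the row before left it, along the tool's axes as they then stand; what a row does not reach is not made up. A row lasts 1/8 s, in which the tool goes at most 62.5 mm and 10.7 degrees, less where a joint would pass 70% of its speed; a pose out of reach is approached as far as the arm can. A call with a number of a shift or a turn outside -1 to 1 is refused whole. A call with a gripper value outside its range is refused whole. The fingers move at their own pace and stop on an object; "newtons" is the grip in N (left out, the last holds). Time passes only in rows, so rows that do not move let the fingers close. It gives the time, the measured TCP pose, the force, the opening and the grip force at its end, in the units of the state.
- ctrl.get_obs(): the state, without advancing time (a new reading comes with each control period).
- eyes.get_image(name): name is "scene" or "top" or "wrist"; returns a dict with "image" (480x640x3 uint8, red, green, blue), "z_map" (480x640 float32, m along the optical axis (not along the pixel's ray), 0 where there is no reading), "K" (3x3 intrinsics, pixels), "cam_to_world" (4x4, takes a point from camera to world coordinates). Camera axes: x right, y up, looking along -z (the intrinsics and any distortion apply to the point x, -y, -z); pixel columns grow to the right and rows downward; lengths in m; the calibration is good to about 2 mm. A picture is of the moment at which its call begins.
- job.finish_job(): hands the job in; it is judged then, once.
Trained networks look in the newest picture that a camera, given by its name, has taken for a name from the list of things; names that differ only in an ending like _2 or _b are one class to them, and where a whole thing is asked for, a point or a joint stands for the part that bears it (a point fixed in the world has none). Each returns a list of dicts, best first, with "p" (0 to 1); they miss things now and then, are a little off and sometimes report something else, mostly with a low value. They report only what shows in the picture. A call takes as long as a camera call.
- nets.silhouettes(camera, name): "mask" (480x640 bool, what is visible of it) and "bbox" ([left, top, right, bottom] in pixels, round what is visible of it).
The state is a dict: "t": time; "q": joint angles; "dq": joint speeds; "effort": joint torques, N m; "tool_pos": TCP position; "tool_rot": TCP orientation; "contact_force": force on the tool from outside, world axes, zero at the start; "wrist_torque": the same for the moment, N m; "opening": finger opening in m; "grip_force": force on a finger pad.
Only numpy, scipy, OpenCV 4.12 (cv2) and the standard library are available. Lean on these libraries where they do the work, as an engineer would, in place of code of your own. Each camera call takes 0.05 s, during which the arm holds its last target. There are 200 camera calls.

## Working session

There is one attempt and no reset: what is moved stays moved. The work goes in short steps, Python scripts to look and compute and a tool call to move; the robot and the scene stay as the last step left them, time stands still between calls to the robot, and variables do not carry over. Pictures are saved under pics/ and viewed, at most 10 in all, crops included, and the job is handed in when it is done.

Besides the shell and the picture viewer there is one more tool, called after "Request:" as a command line: name --argument value ..., lists and objects as JSON in quotes. jog_arm: Moves the arm, as the interface text tells. Shift numbers are shares of 0.06 m and turn numbers shares of 0.1 rad, none past 1 either way. Its arguments: {"type":"object","properties":{"commands":{"type":"array","items":{"type":"number"}},"newtons":{"type":"number"}},"required":["commands"]}

```bash
mkdir -p pics; cat > h.py <<'E'
import numpy as np, cv2
from station import ctrl, eyes, job, nets
from scipy.spatial.transform import Rotation as R
def pts(d):
    K=d["K"];z=d["z_map"];v,u=np.mgrid[:480,:640]
    p=np.stack([(u-K[0,2])/K[0,0]*z,-(v-K[1,2])/K[1,1]*z,-z],-1)
    T=d["cam_to_world"];return p@T[:3,:3].T+T[:3,3]
E
python3 - <<'E'
from h import *
ims=[]
for c in ["scene","top"]:
    d=eyes.get_image(c);ims.append(d["image"]);P=pts(d);np.savez(c,P=P,im=d["image"],z=d["z_map"])
    cv2.imwrite(f"pics/{c}0.png",d["image"][:,:,::-1])
    for n in ["shaker","lid","rocker","timer","start_key","stop_key","dial_mark"]:
        for r in nets.silhouettes(c,n)[:2]:
            m=r["mask"]&(d["z_map"]>0)
            print(c,n,round(r["p"],2),np.round(r["bbox"]),m.sum(),np.round(np.median(P[m],0),3) if m.any() else '')
o=ctrl.get_obs();print(o["t"],o["tool_pos"],o["tool_rot"],ctrl.tcp_to_grasp,o["contact_force"])
E
```

```text
scene shaker 0.69 [225. 166. 370. 302.] 11140 [ 0.709 -0.019  0.133]
scene lid 0.78 [224. 169. 342. 284.] 6929 [ 0.719 -0.055  0.17 ]
scene timer 0.79 [433. 288. 488. 330.] 1288 [0.546 0.355 0.022]
scene timer 0.44 [174. 137. 245. 176.] 610 [ 0.505 -0.565  0.023]
scene start_key 0.65 [191. 190. 237. 226.] 1204 [ 0.672 -0.38   0.015]
scene stop_key 0.39 [468. 303. 482. 309.] 71 [0.518 0.381 0.026]
scene dial_mark 0.64 [346. 227. 363. 238.] 135 [0.557 0.037 0.078]
scene dial_mark 0.2 [175. 141. 246. 178.] 652 [ 0.514 -0.565  0.023]
top shaker 0.97 [288. 177. 378. 291.] 7569 [ 0.631 -0.062  0.113]
top shaker 0.24 [127. 268. 166. 288.] 620 [0.499 0.5   0.062]
top lid 0.8 [293. 178. 374. 240.] 3758 [ 0.691 -0.071  0.187]
top rocker 0.52 [337. 267. 351. 275.] 82 [ 0.524 -0.107  0.069]
top timer 0.77 [180. 258. 220. 279.] 837 [0.531 0.349 0.022]
top stop_key 0.5 [190. 272. 196. 279.] 45 [0.514 0.38  0.027]
top dial_mark 0.63 [459. 240. 482. 258.] 312 [ 0.602 -0.497  0.07 ]
top dial_mark 0.44 [294. 260. 307. 270.] 99 [0.548 0.032 0.079]
0.8 [ 0.18577238 -0.59675517  0.23135782] [3.10581215e+00 4.72245678e-01 6.26434310e-06] -0.0187 [-0.38731021 -0.0708281   0.08177996]
```

View pics/scene0.png

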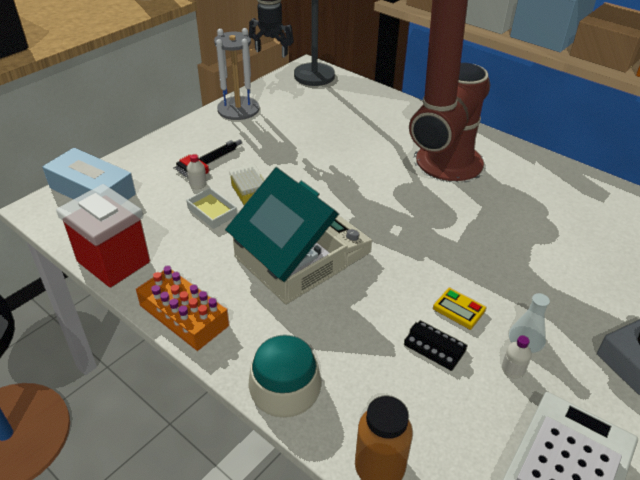

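View pics/top0.png

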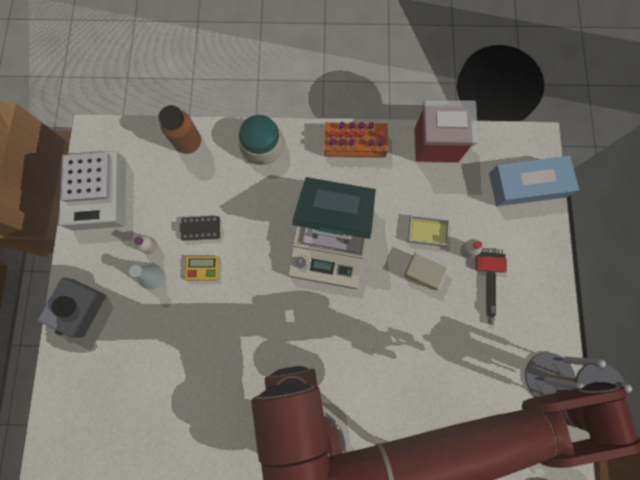

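The top view shows the raised lid at about (335,208), the rocker at (345,270) and the dial at (300,262). The timer is at (200,267), with its green key at about (211,272) and its red key at (192,273). Next I'll refine the poses.

```bash
python3 - <<'E'
from h import *
def near(P,m): return P[m]
for c in ["top","scene"]:
    eyes.get_image(c); f=np.load(c+".npz");P,im=f["P"],f["im"]
    hsv=cv2.cvtColor(im,cv2.COLOR_RGB2HSV)
    x,y,z=P[...,0],P[...,1],P[...,2]
    # timer
    reg=(abs(x-.53)<.09)&(abs(y-.35)<.1)
    t=reg&(z>.017)&(z<.035)
    q=P[t&(z<.0245)]; r=cv2.minAreaRect((q[:,:2]*1000).astype(np.float32));print(c,"timer rect",np.round(r[0]),np.round(r[1]),round(r[2],1))
    H,S=hsv[...,0],hsv[...,1]
    for n,mm in dict(green=(H>40)&(H<85)&(S>120),red=((H<8)|(H>172))&(S>140),yellow=(H>18)&(H<32)&(S>140)).items():
        k=reg&mm&(z>.01); q=P[k]; print(n,k.sum(),np.round(q.mean(0),4),np.round(np.median(q,0),4))
    q=P[reg&(H>18)&(H<32)&(S>140)&(z>.017)];r=cv2.minAreaRect((q[:,:2]*1000).astype(np.float32));print("yellow rect",np.round(r[0]),np.round(r[1]),round(r[2],1))
    # lid
    m=nets.silhouettes(c,"lid")[0]["mask"]&(f["z"]>0); m=cv2.erode(m.astype(np.uint8),np.ones((5,5)))>0
    q=P[m]
    best=None;rng=np.random.default_rng(0)
    for _ in range(400):
        a=q[rng.choice(len(q),3,False)];n=np.cross(a[1]-a[0],a[2]-a[0]);l=np.linalg.norm(n)
        if l<1e-5: continue
        n/=l; k=abs((q-a[0])@n)<.003
        if best is None or k.sum()>best.sum(): best=k
    a=q[best];cen=a.mean(0);n=np.linalg.svd(a-cen,full_matrices=False)[2][2];n*=np.sign(n[2])
    print("lid",len(q),best.sum(),cen.round(4),n.round(3),"ang",np.arccos(n[2]).round(3),"yaw",np.arctan2(n[1],n[0]).round(3))
    e=np.linalg.norm
    # extents along in-plane axes
    yv=np.cross([0,0,1],n);yv/=e(yv);xv=np.cross(yv,n)
    mm=nets.silhouettes(c,"lid")[0]["mask"]&(f["z"]>0)&(abs((P-cen)@n)<.004); b=P[mm]-cen
    print("ext xv",xv.round(3),np.percentile(b@xv,[.5,99.5]).round(3),"yv",yv.round(3),np.percentile(b@yv,[.5,99.5]).round(3))
    # green mark / rocker / console
    reg=(abs(x-.53)<.06)&(abs(y+.1)<.04)
    k=reg&(H>40)&(H<85)&(S>90)&(z>.05)&(z<.1);print("gm",k.sum(),P[k].mean(0).round(4) if k.any() else'')
    g=(z>.045)&(z<.08)&(x>.45)&(x<.64)&(y>-.2)&(y<.1);q=P[g];r=cv2.minAreaRect((q[:,:2]*1000).astype(np.float32));print("console",g.sum(),np.round(r[0]),np.round(r[1]),round(r[2],1),cv2.boxPoints(r).round())
im=cv2.imread("pics/top0.png");cv2.imwrite("pics/crop.png",np.hstack([cv2.resize(im[170:300,280:390],None,fx=4,fy=4),cv2.resize(im[235:300,170:230],(360,520)[::1])]))
E
```

```text
top timer rect [533. 351.] [ 79. 107.] 1.9
green 23 [0.5169 0.3187 0.0271] [0.5158 0.3198 0.0271]
red 37 [0.5145 0.3798 0.0271] [0.5144 0.3799 0.0271]
yellow 354 [0.5244 0.3463 0.0217] [0.5226 0.346  0.0217]
yellow rect [532. 349.] [ 72. 103.] 1.1
lid 3025 2489 [ 0.7049 -0.0718  0.177 ] [ 0.573 -0.095  0.814] ang 0.62 yaw -0.164
ext xv [ 0.803 -0.133 -0.581] [-0.092  0.113] yv [ 0.163  0.987 -0.   ] [-0.111  0.109]
gm 11 [ 0.5219 -0.1166  0.0721]
console 2373 [570. -50.] [220. 159.] 80.7 [[ 474. -146.]
 [ 630. -171.]
 [ 666.   46.]
 [ 509.   71.]]
scene timer rect [537. 352.] [ 84. 107.] 2.0
green 61 [0.5211 0.3211 0.0254] [0.5217 0.3212 0.0254]
red 57 [0.5203 0.3816 0.0257] [0.5212 0.3824 0.0261]
yellow 711 [0.5446 0.3563 0.0202] [0.5401 0.3564 0.0208]
yellow rect [539. 353.] [ 81. 105.] 2.7
lid 5420 3795 [ 0.7185 -0.0611  0.1711] [ 0.568 -0.093  0.818] ang 0.614 yaw -0.162
ext xv [ 0.807 -0.132 -0.576] [-0.1    0.102] yv [ 0.162  0.987 -0.   ] [-0.122  0.1  ]
gm 0 
console 1077 [569.   8.] [130. 142.] 88.7 [[496. -55.]
 [639. -58.]
 [642.  71.]
 [499.  74.]]
```

View pics/crop.png

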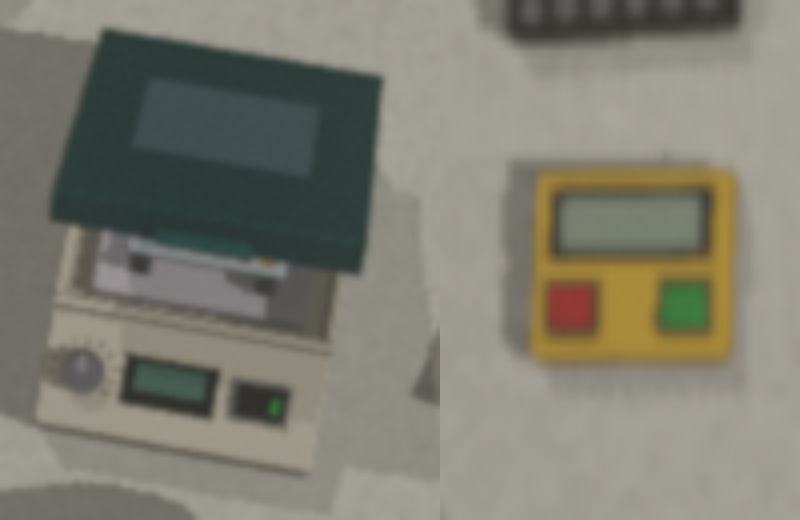

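Request:
jog_arm --commands '[0, 0, -0.2, 0, 0, 0.93, 0, 0, 0, -0.2, 0, 0, 0.93, 0, 0, 0, -0.2, 0, 0, 0.93, 0, 0, 0, -0.2, 0, 0, 0.93, 0, 0, 0, -0.2, 0, 0, 0.93, 0, 0.54, -0.84, 0, 0, 0, 0, 0, 0.54, -0.84, 0, 0, 0, 0, 0, 0.54, -0.84, 0, 0, 0, 0, 0, 0.54, -0.84, 0, 0, 0, 0, 0, 0.54, -0.84, 0, 0, 0, 0, 0, 0.54, -0.84, 0, 0, 0, 0, 0, 0.54, -0.84, 0, 0, 0, 0, 0, 0.54, -0.84, 0, 0, 0, 0, 0, 0.54, -0.84, 0, 0, 0, 0, 0, 0.54, -0.84, 0, 0, 0, 0, 0, 0.54, -0.84, 0, 0, 0, 0, 0, 0.54, -0.84, 0, 0, 0, 0, 0, 0, 0, 0, 0, 0, 0, 0]'

```text
t: 3.35
tool_pos: [0.6692, -0.0598, 0.2902]
tool_rot: [-3.131, 0.248, 0.002]
contact_force: [-0.4, -0.3, 0.4]
opening: 0.0001
grip_force: 0.0
```

Request:
jog_arm --commands '[0, 0.1, 0.35, 0, 0, 0, 0, 0, 0, 0.35, 0, 0, 0, 0, 0, 0, 0.3, 0, 0, 0, 0, 0, 0, 0.15, 0, 0, 0, 0, 0, 0, 0.05, 0, 0, 0, 0, 0, 0, 0.05, 0, 0, 0, 0]'

```text
t: 4.1
tool_pos: [0.6671, -0.0692, 0.217]
tool_rot: [3.131, -0.256, 0.002]
contact_force: [0.2, 0.2, 0.0]
opening: 0.0002
grip_force: 0.0
```

Request:
jog_arm --commands '[-0.045, 0, 0.08, 0, 0, 0, 0, -0.045, 0, 0.08, 0, 0, 0, 0, -0.045, 0, 0.08, 0, 0, 0, 0, -0.045, 0, 0.08, 0, 0, 0, 0, -0.045, 0, 0.08, 0, 0, 0, 0, -0.045, 0, 0.08, 0, 0, 0, 0, -0.04, 0, 0.06, 0, 0, 0, 0, -0.04, 0, 0.06, 0, 0, 0, 0, -0.04, 0, 0.06, 0, 0, 0, 0, -0.04, 0, 0.06, 0, 0, 0, 0, -0.04, 0, 0.06, 0, 0, 0, 0, -0.04, 0, 0.06, 0, 0, 0, 0]'

```text
t: 5.6
tool_pos: [0.6366, -0.0641, 0.1657]
tool_rot: [3.131, -0.256, 0.001]
contact_force: [1.6, -0.3, 0.9]
opening: -0.0001
grip_force: 0.7
```

Request:
jog_arm --commands '[-0.03, 0, 0.06, 0, 0, 0, 0, -0.03, 0, 0.06, 0, 0, 0, 0, -0.03, 0, 0.06, 0, 0, 0, 0, -0.03, 0, 0.06, 0, 0, 0, 0, -0.03, 0, 0.06, 0, 0, 0, 0, -0.03, 0, 0.06, 0, 0, 0, 0, -0.02, 0, 0.04, 0, 0, 0, 0, -0.02, 0, 0.04, 0, 0, 0, 0, -0.02, 0, 0.04, 0, 0, 0, 0, -0.02, 0, 0.04, 0, 0, 0, 0, -0.02, 0, 0.04, 0, 0, 0, 0, -0.02, 0, 0.04, 0, 0, 0, 0, -0.02, 0, 0.04, 0, 0, 0, 0, -0.02, 0, 0.04, 0, 0, 0, 0, -0.02, 0, 0.04, 0, 0, 0, 0]'

```text
t: 7.48
tool_pos: [0.6151, -0.0606, 0.1226]
tool_rot: [-3.131, 0.256, 0.0]
contact_force: [1.4, -0.6, 0.7]
opening: -0.0001
grip_force: 0.6
```

Request:
jog_arm --commands '[0, 0, 0.03, 0, 0, 0, 0, 0, 0, 0.03, 0, 0, 0, 0, 0, 0, 0.02, 0, 0, 0, 0, 0, 0, 0.02, 0, 0, 0, 0, 0, 0, 0.02, 0, 0, 0, 0, 0, 0, 0.02, 0, 0, 0, 0, 0, 0, 0, 0, 0, 0, 0]'

```text
t: 8.35
tool_pos: [0.6152, -0.0605, 0.116]
tool_rot: [3.131, -0.256, -0.001]
contact_force: [-5.8, 1.4, 8.9]
opening: 0.0001
grip_force: 4.4
```

Request:
jog_arm --commands '[0, 0, 0.02, 0, 0, 0, 0, 0, 0, 0.01, 0, 0, 0, 0, 0, 0, 0, 0, 0, 0, 0]'

```text
t: 8.72
tool_pos: [0.6152, -0.0606, 0.116]
tool_rot: [3.131, -0.256, -0.001]
contact_force: [-10.9, 1.3, 15.8]
opening: -0.0002
grip_force: 8.0
```

```bash
python3 - <<'E'
from h import *
o=ctrl.get_obs();print(o["t"],o["tool_pos"],R.from_rotvec(o["tool_rot"]).as_matrix().round(3),o["contact_force"])
d=eyes.get_image("top");P=pts(d);cv2.imwrite("pics/top1.png",cv2.resize(d["image"][170:300,280:390,::-1],None,fx=4,fy=4))
m=nets.silhouettes("top","lid")[0]["mask"];q=P[m&(P[...,2]<.13)&(P[...,2]>.1)];A=np.c_[q[:,:2],np.ones(len(q))];print(len(q),np.linalg.lstsq(A,q[:,2],rcond=None)[0],np.median(q,0))
for n in["rocker_on","timer","start_key"]:
  for r in nets.silhouettes("top",n)[:1]: print(n,r["p"],r["bbox"],np.median(P[r["mask"]],0))
E
```

```text
8.725 [ 0.61520267 -0.06055209  0.11595437] [[ 0.987 -0.162 -0.001]
 [-0.162 -0.987 -0.   ]
 [-0.001  0.    -1.   ]] [-10.94811026   1.30808244  15.75847313]
2174 [-0.0004569   0.0006506   0.11553166] [ 0.70188318 -0.09367832  0.11522238]
rocker_on 0.58 [343.9, 272.1, 353.8, 276.9] [ 0.52381398 -0.11614985  0.07076738]
timer 0.9 [183.4, 257.0, 219.6, 280.4] [0.53151622 0.34902331 0.02218801]
start_key 0.62 [343.8, 270.0, 353.7, 275.5] [ 0.52381398 -0.11614606  0.07102149]
```

View pics/top1.png

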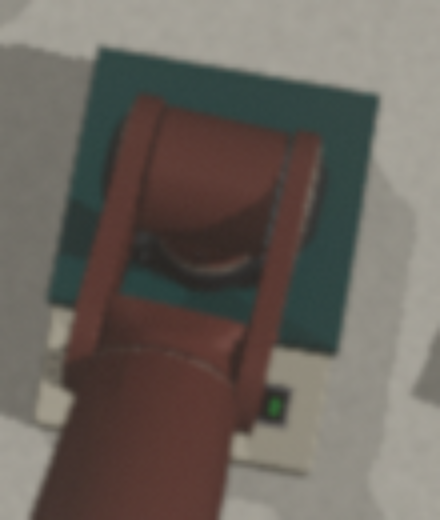

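The lid lies flat at 115.5 mm and the force built up against its stop, so it is shut. Next is the rocker, tilting the tool to match the panel.

Request:
jog_arm --commands '[0, 0, -0.25, 0, 0, 0, 0, 0, 0, -0.25, 0, 0, 0, 0, 0, 0, -0.2, 0, 0, 0, 0, -0.38, 0.29, 0, 0, 0, 0, 0, -0.38, 0.29, 0, 0, 0, 0, 0, -0.38, 0.29, 0, 0, 0, 0, 0, -0.38, 0.29, 0, 0, 0, 0, 0, 0, 0, 0, 0, 0.83, 0, 0, 0, 0, 0, 0, 0.83, 0, 0, 0, 0, 0, 0, 0.83, 0, 0, 0, 0, 0, 0, 0, 0, 0]'

```text
t: 10.35
tool_pos: [0.5129, -0.1142, 0.1544]
tool_rot: [3.087, -0.253, 0.385]
contact_force: [-0.5, 1.2, -0.2]
opening: -0.0001
grip_force: 0.0
```

```bash
cat > w.py <<'E'
from h import *
import sys
def rel(P):
    o=ctrl.get_obs();M=R.from_rotvec(o["tool_rot"]).as_matrix()
    print(o["t"],np.round(o["tool_pos"],4),M.round(3).tolist(),o["contact_force"].round(1) if hasattr(o["contact_force"],'round') else o["contact_force"]);print("rel tool mm",((np.array(P)-o["tool_pos"])@M*1000).round(1), "rows", ((np.array(P)-o["tool_pos"])@M/.06).round(3))
if len(sys.argv)>3: rel([float(a) for a in sys.argv[1:4]])
E
python3 w.py 0.5235 -0.117 0.073
```

```text
10.35 [ 0.5129 -0.1142  0.1544] [[0.956, -0.163, 0.242], [-0.158, -0.987, -0.04], [0.246, -0.0, -0.969]] [-0.5  1.2 -0.2]
rel tool mm [-9.5  1.  81.6] rows [-0.158  0.017  1.359]
```

Request:
jog_arm --commands '[-0.16, 0.03, 0.3, 0, 0, 0, 0, 0, 0, 0.3, 0, 0, 0, 0, 0, 0, 0.3, 0, 0, 0, 0, 0, 0, 0.3, 0, 0, 0, 0, 0, 0, 0.04, 0, 0, 0, 0, 0, 0, 0.04, 0, 0, 0, 0, 0, 0, 0, 0, 0, 0, 0]'

```text
t: 11.22
tool_pos: [0.5234, -0.1179, 0.0781]
tool_rot: [3.087, -0.252, 0.387]
contact_force: [0.8, -0.0, 0.8]
opening: 0.0
grip_force: 0.0
```

```bash
python3 w.py 0.5235 -0.117 0.073
```

```text
11.225 [ 0.5234 -0.1179  0.0781] [[0.956, -0.162, 0.244], [-0.157, -0.987, -0.04], [0.247, 0.0, -0.969]] [ 0.8 -0.   0.8]
rel tool mm [-1.3 -0.9  4.9] rows [-0.021 -0.015  0.082]
```

Request:
jog_arm --commands '[0, 0, 0.025, 0, 0, 0, 0, 0, 0, 0.025, 0, 0, 0, 0, 0, 0, 0.025, 0, 0, 0, 0, 0, 0, 0.025, 0, 0, 0, 0, 0, 0, 0.025, 0, 0, 0, 0, 0, 0, 0.025, 0, 0, 0, 0, 0, 0, 0, 0, 0, 0, 0]'

```text
t: 12.1
tool_pos: [0.525, -0.1179, 0.0685]
tool_rot: [3.088, -0.252, 0.385]
contact_force: [-0.2, 0.1, 0.1]
opening: 0.0001
grip_force: 0.0
```

Request:
jog_arm --commands '[0, 0, 0.02, 0, 0, 0, 0, 0, 0, 0.02, 0, 0, 0, 0, 0, 0, 0, 0, 0, 0, 0]'

```text
t: 12.48
tool_pos: [0.5254, -0.118, 0.0682]
tool_rot: [3.088, -0.251, 0.382]
contact_force: [-11.9, 2.5, 15.6]
opening: -0.0001
grip_force: 8.8
```

Hard stop at 68.2 mm, as expected for the "on" position. I'll back off and look.

Request:
jog_arm --commands '[0, 0, -0.2, 0, 0, 0, 0, 0, 0, -0.6, 0, 0, 0, 0, 0, 0, -0.6, 0, -0.83, 0, 0, 0, 0, -0.6, 0, -0.83, 0, 0, 0, 0, 0, 0, -0.83, 0, 0, 0, -0.9, 0, 0, 0, 0, 0, 0, -0.9, 0, 0, 0, 0, 0, 0, -0.9, 0, 0, 0, 0, 0, 0, -0.9, 0, 0, 0, 0, 0, 0, 0, 0, 0, 0, 0]'

```text
$.commands: bad value
```

```bash
python3 - <<'E'
from h import *
import w; w.rel([.5159,.3195,.027])
d=eyes.get_image("top");P=pts(d);a=cv2.resize(d["image"][170:300,280:390,::-1],None,fx=4,fy=4)
x,y,z=P[...,0],P[...,1],P[...,2]
xs=np.array([.987,-.162]);L=P[...,:2]-[.649,-.063];lx=L@xs;ly=L@[.162,.987]
for y0 in(-.078,-.074,-.068,-.056,-.05,-.046):
    k=(abs(lx+.115)<.01)&(abs(ly-y0)<.0025)&(z>.05);print(y0,k.sum(),(z-(.052+(lx+.16)*.2553))[k].mean().round(4))
r=nets.silhouettes("top","timer")[0]
q=P[(z>.017)&(z<.0245)&(abs(x-.53)<.09)&(abs(y-.35)<.1)];rr=cv2.minAreaRect((q[:,:2]*1000).astype(np.float32));print(rr)
b=cv2.resize(d["image"][235:300,170:230,::-1],(360,520));cv2.imwrite("pics/top2.png",np.hstack([a,b]))
E
```

```text
12.475 [ 0.5254 -0.118   0.0682] [[0.957, -0.162, 0.241], [-0.157, -0.987, -0.039], [0.244, -0.0, -0.97]] [-11.9   2.5  15.6]
rel tool mm [ -87.8 -430.2   20.5] rows [-1.464 -7.17   0.342]
-0.078 3 0.1725
-0.074 4 0.173
-0.068 4 0.1773
-0.056 0 nan
-0.05 0 nan
-0.046 0 nan
((532.6078491210938, 350.6511535644531), (78.26311492919922, 106.99044799804688), 1.7785391807556152)<stdin>:7: RuntimeWarning: Mean of empty slice.
  ret = ret.dtype.type(ret / rcount)
```

View pics/top2.png

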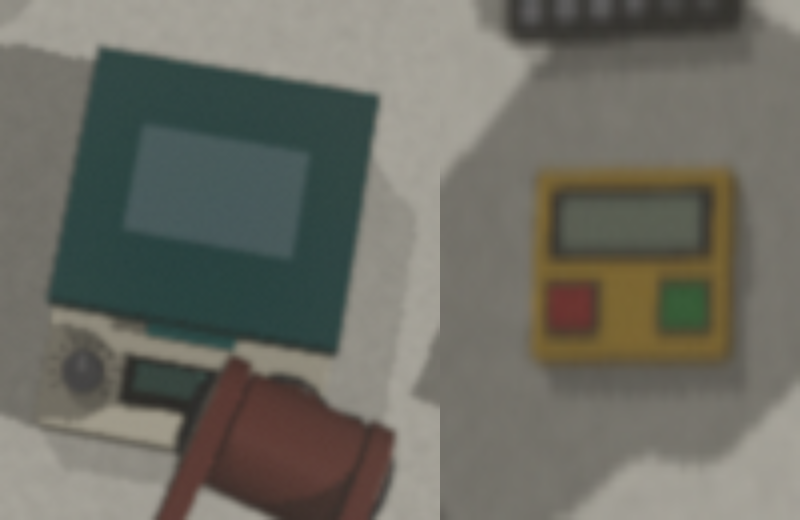

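Request:
jog_arm --commands '[0, 0, -0.2, 0, 0, 0, 0, 0, 0, -0.6, 0, 0, 0, 0, 0, 0, -0.6, 0, 0, 0, 0, 0, 0, -0.4, 0, 0, 0, 0, 0, 0, 0, 0, -0.83, 0, 0, 0, 0, 0, 0, -0.83, 0, 0, 0, 0, 0, 0, -0.83, 0, 0, 0, 0, 0, 0, 0, -0.96, 0, 0, 0, 0, 0, 0, -0.96, 0, 0, -0.9, 0, 0, 0, 0, 0, 0, -0.9, 0, 0, 0, 0, 0, 0, -0.9, 0, 0, 0, 0, 0, 0, -0.9, 0, 0, 0, 0, 0, 0, 0, 0, 0, 0, 0, 0]'

```text
t: 14.32
tool_pos: [0.493, 0.1049, 0.1716]
tool_rot: [-3.141, -0.054, -0.001]
contact_force: [1.5, -0.1, -0.4]
opening: -0.0004
grip_force: 0.0
```

```bash
python3 - <<'E'
from h import *
import w; w.rel([.5157,.3200,.027])
d=eyes.get_image("top");P=pts(d);a=cv2.resize(d["image"][170:300,280:390,::-1],None,fx=4,fy=4)
x,y,z=P[...,0],P[...,1],P[...,2]
xs=np.array([.987,-.162]);L=P[...,:2]-[.649,-.063];lx=L@xs;ly=L@[.162,.987]
for y0 in(-.078,-.074,-.068,-.056,-.05,-.046):
    k=(abs(lx+.115)<.008)&(abs(ly-y0)<.0025)&(z>.05);print(y0,k.sum(),(z-(.052+(lx+.16)*.2553))[k].mean().round(4))
k=(lx>-.06)&(lx<.12)&(abs(ly)<.1)&(z>.1)&(z<.14);print("lid",np.linalg.lstsq(np.c_[lx[k],ly[k],lx[k]*0+1],z[k],rcond=None)[0])
cv2.imwrite("pics/top3.png",a)
E
```

```text
14.325 [0.493  0.1049 0.1716] [[0.999, 0.034, 0.0], [0.034, -0.999, 0.001], [0.001, -0.001, -1.0]] [ 1.5 -0.1 -0.4]
rel tool mm [  30.  -214.1  144.7] rows [ 0.5   -3.569  2.412]
-0.078 9 0.0026
-0.074 8 0.0029
-0.068 8 0.0036
-0.056 10 0.007
-0.05 9 0.0089
-0.046 8 0.0079
lid [-0.00245733  0.00102378  0.11559812]
```

View pics/top3.png

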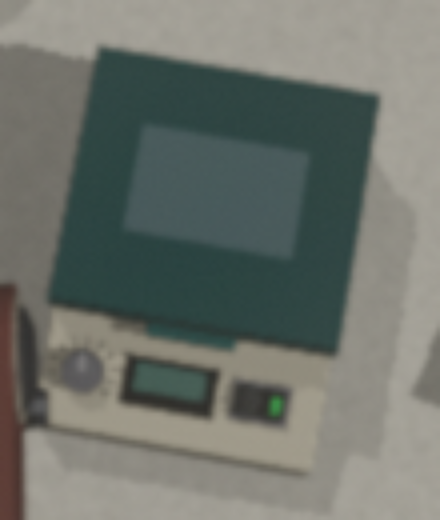

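The rocker is now over: its right half is low and its left half raised. The lid is still shut. Next is the timer.

Request:
jog_arm --commands '[0.1, -0.71, 0, 0, 0, 0, 0, 0.1, -0.72, 0, 0, 0, 0, 0, 0.1, -0.71, 0, 0, 0, 0, 0, 0.1, -0.72, 0, 0, 0, 0, 0, 0.1, -0.71, 0, 0, 0, 0, 0, 0, 0, 0.7, 0, 0, 0, 0, 0, 0, 0.7, 0, 0, 0, 0, 0, 0, 0.5, 0, 0, 0, 0, 0, 0, 0.3, 0, 0, 0, 0, 0, 0, 0, 0, 0, 0, 0]'

```text
t: 15.62
tool_pos: [0.5169, 0.3157, 0.0381]
tool_rot: [3.14, 0.043, -0.004]
contact_force: [0.0, -0.0, 0.4]
opening: -0.0002
grip_force: 0.0
```

```bash
python3 w.py .5157 .32 .027
```

```text
15.625 [0.5169 0.3157 0.0381] [[1.0, 0.027, -0.002], [0.027, -1.0, -0.001], [-0.002, 0.001, -1.0]] [ 0.  -0.   0.4]
rel tool mm [-1.  -4.4 11.1] rows [-0.017 -0.073  0.184]
```

Request:
jog_arm --commands '[-0.02, -0.07, 0, 0, 0, 0, 0, 0, 0, 0.1, 0, 0, 0, 0, 0, 0, 0.04, 0, 0, 0, 0, 0, 0, 0.03, 0, 0, 0, 0, 0, 0, 0.025, 0, 0, 0, 0, 0, 0, 0.02, 0, 0, 0, 0, 0, 0, 0.02, 0, 0, 0, 0, 0, 0, 0, 0, 0, 0, 0]'

```text
t: 16.62
tool_pos: [0.5159, 0.3212, 0.0254]
tool_rot: [-3.141, -0.045, 0.0]
contact_force: [-0.8, -1.0, 1.5]
opening: 0.0001
grip_force: 1.0
```

Request:
jog_arm --commands '[0, 0, 0.02, 0, 0, 0, 0, 0, 0, 0.02, 0, 0, 0, 0, 0, 0, 0.02, 0, 0, 0, 0, 0, 0, 0, 0, 0, 0, 0]'

```text
t: 17.12
tool_pos: [0.516, 0.3212, 0.0229]
tool_rot: [3.141, 0.045, -0.001]
contact_force: [-5.2, -2.7, 10.0]
opening: -0.0003
grip_force: 4.7
```

Request:
jog_arm --commands '[0, 0, -0.1, 0, 0, 0, 0, 0, 0, -0.2, 0, 0, 0, 0, 0, 0, -0.6, 0, 0, 0, 0, 0, 0, -0.8, 0, 0, 0, 0, -0.8, 0.3, -0.3, 0, 0, 0, 0, -0.8, 0.3, 0, 0, 0, 0, 0, 0, 0, 0, 0, 0, 0, 0, 0, 0, 0, 0, 0, 0, 0]'

```text
t: 18.12
tool_pos: [0.4215, 0.2826, 0.1423]
tool_rot: [-3.141, -0.045, -0.003]
contact_force: [0.0, 0.6, 1.0]
opening: -0.0002
grip_force: 0.0
```

```bash
python3 - <<'E'
from h import *
d=eyes.get_image("top");P=pts(d);x,y,z=P[...,0],P[...,1],P[...,2]
q=P[(z>.017)&(z<.0245)&(abs(x-.53)<.09)&(abs(y-.35)<.1)];print(cv2.minAreaRect((q[:,:2]*1000).astype(np.float32)))
k=(abs(x-.5157)<.006)&(abs(y-.32)<.008);print("key z",z[k].mean())
L=P[...,:2]-[.649,-.063];lx=L@[.987,-.162];ly=L@[.162,.987]
k=(lx>-.06)&(lx<.12)&(abs(ly)<.1)&(z>.1)&(z<.14);print("lid",np.linalg.lstsq(np.c_[lx[k],ly[k],lx[k]*0+1],z[k],rcond=None)[0])
cv2.imwrite("pics/top4.png",d["image"][150:330,150:550,::-1].repeat(2,0).repeat(2,1))
E
```

```text
((532.7097778320312, 351.1461486816406), (77.66695404052734, 106.1543960571289), 0.6476332545280457)
key z 0.026906647201041106
lid [-0.00030306 -0.0005366   0.11553152]
```

View pics/top4.png

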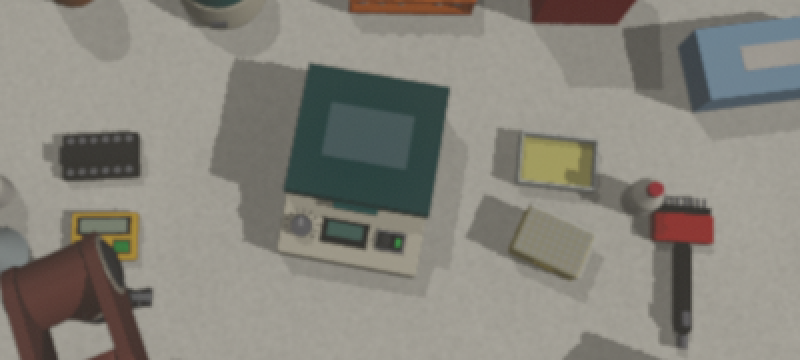

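The lid is shut, the rocker is over, the green key is back up at 27 mm, and the timer hasn't moved. The arm is clear.

```bash
python3 -c "
from h import *
print(job.finish_job())"
```

```text
the job is handed in; nothing more can be done
None
```

The job is handed in at about 18 s: the lid is shut, the rocker is switched on, and the green start key was pressed to its stop and let go, with the timer left in place and the robot touching nothing.

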